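# Load the tins and draw up the tote's pull handle

## Robot

A 7-joint arm with a two-finger parallel gripper is mounted at the origin on the work surface. World frame = base frame: x ahead of the robot, y to its left, z up, the work surface at z = 0. Lengths are in m, angles in degrees, forces in N, time in s.
With the tool pointing down it reaches from about 0.425 to 0.875 m from the base axis. Payload 4.7 kg.
Tool frame: the origin (TCP) lies on the mounting face of the last link; the fingertips stand 182 mm ahead of it and the grasp point (between the pads) lies 164 mm ahead of it; z points along the fingers, y is the line along which they close (so a half turn about z gives the same grasp; the last joint's range is limited). The gripper opens to 87 mm and grips with 3 to 60 N. Pads are 19 mm wide; open, the fingers measure 117 mm over their backs; the gripper's body (75 mm by 190 mm) begins 51 mm behind the grasp point.
Start: joints at [-67.603, 18.392, -4.016, 83.108, 1.295, 78.541, -3.26], TCP at [0.239, 0.604, 0.405] pointing down, gripper open.
Joint ranges: [-163.93, 163.93], [-17.29, 119.83], [-79.2, 71.16], [3.27, 140.29], [-89.18, 269.18], [5.43, 117.66], [-154.24, 154.24]. Speed limits (degrees/s): [147.25, 147.25, 180, 180, 180, 180, 180].

## Interface

Orientations are given as [roll, pitch, yaw] about the fixed x, y, z axes, in that order (R = Rz(yaw) Ry(pitch) Rx(roll)).
In Python, from cell import env gives the robot as it stands.
- The arm moves only by the tool servo_tool, never from a script. Its argument "plan" is a list of rows, each an object with "xyz": the shift along the tool's x, y, z in cm, a list of three; "twist": the turn, a rotation vector about the tool's x, y, z in degrees, a list of three; "jaw": the closure, from 0 (fully open) to 1 (shut). In form: [{"xyz": [x, y, z], "twist": [wx, wy, wz], "jaw": jaw}, ...]. A call has 1 to 10 rows; each row is the pose to reach, as a shift and turn from the pose commanded when the call began, along the tool's axes at that moment; what a row does not reach only later rows make up. A row lasts 1/12 s, in which the tool goes at most 41.7 mm and 7.16 degrees, less where a joint would pass 70% of its speed; a pose out of reach is approached as far as the arm can. A call with a gripper value outside its range is refused whole. The fingers move at their own pace and stop on an object; "newtons" is the grip in N (left out, the last holds). Time passes only in rows, so rows that repeat a pose let the fingers close. It gives the time, the measured TCP pose, the force, the opening and the grip force at its end, in the units of the state.
- env.get_obs(): the state, without advancing time (a new reading comes with each control period).
- env.read_camera(name): name is "side" or "top"; returns a dict with "img" (384x512x3 uint8, red, green, blue), "camera_matrix" (3x3 intrinsics, pixels), "k1" (the pictures are not rectified: a ray, as slopes to the right and down, at radius r is drawn at 1 + k1 r^2 times it, then the intrinsics apply), "R" (3x3) and "t" (3): a world point X has camera coordinates R X + t. Camera axes: x right, y down, z forward; pixel columns grow to the right and rows downward; lengths in m; the calibration is good to about 2 mm. A picture is of the moment at which its call begins. There is no depth.
- env.sign_off(): hands the job in; it is judged then, once.
The state is a dict: "time_s": time; "qpos": joint angles; "joint_velocities": joint speeds; "effort": joint torques, N m; "tool_pos": TCP position; "tool_rot": TCP orientation; "force": force on the tool from outside, world axes, zero at the start; "wrist_torque": the same for the moment, N m; "grip_width": finger opening in m; "grasp_force": force on a finger pad.
Only numpy, scipy, OpenCV 4.12 (cv2) and the standard library are available. Lean on these libraries where they do the work, as an engineer would, in place of code of your own. Each camera call takes 0.05 s, during which the arm holds its last target. There are 200 camera calls.

## Task

Take the two sealed tins out of the seaming machine's catch tray and stand them upright on the floor of the tote, handle still down. Then pinch the tote's pull bar in the middle so that its side button is pressed in, draw the handle straight up past its first stop to its second stop so that both sections are fully out, and finish still holding it extended, since it sinks back when let go. Leave the pepper mill, the oil bottle and the jar standing where they are.

Things in the scene. Friction and masses are not known exactly. Their poses are not given: they have to be found in the camera images.
- tray_in (a point): Centre of the inner floor of the machine's fixed steel catch tray: inside 292 (this frame's x) x 212 (y) mm, walls 4 mm thick reaching 18 mm above the table, floor 4 mm above it. The frame turns with the tray, z up. The white seaming machine (fixed, 390 mm tall) stands beyond the +y edge: its chute begins 118 mm, its base 135 mm from the tray centre, its head 180 mm and 250 mm up.
- tin_a_mid (a point): One of two like sealed tins: an upright metal cylinder with a paper band, 56 mm diameter, 45 mm tall, about 0.18 kg, standing in the tray in the half towards tray -x. Point at its centre, half-way up (22.5 mm over its underside); z along its axis, up.
- tin_a: The same tin; origin at the centre of its underside.
- tin_b_mid (a point): The other tin, just the same, in the half of the tray towards tray +x. Point at its centre, half-way up.
- tin_b: The other tin; origin at the centre of its underside.
- tote_in (a point): Centre of the inner floor of the grey tote, a fixed open box: inside 230 (this frame's x) x 280 (y) mm, walls 5 mm thick, rims 90 mm and floor 5 mm above the table. The frame turns with the tote, z up. The pull handle stands outside its +x wall, at x = +148 mm: two upright tubes at y = +-55 mm joined by the pull bar on top; their sleeves and crosspiece reach 118 mm above the table.
- bar_mid (a point): Centre of the black pull bar on top of the handle, moving with it; axes parallel to the tote's. The bar is 140 mm long (y), 22 mm thick (x), 26 mm high (z, up); handle down, its centre is 170 mm above the table. The push button is in the middle of its +x face. A pinch from above across x, centred on this point, presses the button with one finger.
- pull_bar: The same pull bar, with its button; origin and axes as for bar_mid.
- bar_button (a joint): Side button of the pull bar: an aluminium pad 34 mm wide (along the bar), 18 mm high, standing 6.5 mm out of the bar's +x face. 0 = out, 0.005 m = fully in (towards -x; bar and button then measure 23.5 mm). Its spring resists with 3 N, 6 N fully in. Out, it locks the handle down; more than about 0.0035 m in, the handle is free to rise. Keep it pressed while drawing the handle up.
- inner_section (a joint): Inner tubes of the handle, which carry the bar, sliding straight up out of the middle section: 0 = home, 0.06 m = fully out (the first stop). It comes out first; when it is out, the middle section follows. Weight and friction of the whole handle resist with about 4 N (plus 6 N per m/s); let go, it sinks back to about 20 mm or less.
- middle_section (a joint): Middle tubes of the handle, sliding straight up out of the tote's sleeves: 0 = home, 0.06 m = fully out (the second stop; the bar is then 120 mm above its home place, and it can go no further).
- mill: Bystander: dark wooden pepper mill, 52 mm diameter, 160 mm tall, standing loose; origin at the centre of its underside.
- oil_bottle: Bystander: green glass bottle, 56 mm diameter, 200 mm tall, standing loose; origin at the centre of its underside.
- jar: Bystander: glass jar with a wooden lid, 68 mm diameter, 90 mm tall, standing loose; origin at the centre of its underside.

How it is judged (in metres and radians):
On the way, in this order (a step that is already met when the one before it is completed fails the run):
1. both tins stand upright on the tote's floor, let go and at rest, with the handle still down and its button out (x of tin_a_mid in the frame of tote_in between -0.115 and 0.115 m and y of tin_a_mid in the frame of tote_in between -0.14 and 0.14 m and z of tin_a_mid in the frame of tote_in between 0.01 and 0.04 m and angle between each of tin_a_mid, tin_b_mid's own z axis and vertical below 0.2 rad and x of tin_b_mid in the frame of tote_in between -0.115 and 0.115 m and y of tin_b_mid in the frame of tote_in between -0.14 and 0.14 m and z of tin_b_mid in the frame of tote_in between 0.01 and 0.04 m and contact force between the fingers and tin_a below 0.1 N and contact force between the fingers and tin_b below 0.1 N and linear speed of each of tin_a, tin_b below 0.03 m/s and value of joint each of inner_section, middle_section below 0.01 m and value of joint bar_button below 0.002 m), for 0.2 s.
2. the fingers press the bar's button in while the handle is still near home (value of joint bar_button above 0.0033 m and value of joint inner_section below 0.03 m and value of joint middle_section below 0.01 m and contact force between the fingers and pull_bar above 1 N), for 0.05 s.
3. the handle is drawn out past its first stop, by the bar (value of joint inner_section above 0.05 m and value of joint middle_section above 0.01 m and contact force between the fingers and pull_bar above 1 N), for 0.05 s.
At the end, for the whole second after the job is handed in: Both sections of the handle are out to within 6 mm of their full 60 mm and the fingers still hold the pull bar (over 2 N of contact); both tins stand upright (within 0.2 rad), at rest and untouched, on the floor inside the tote (x of tin_a_mid in the frame of tote_in between -0.115 and 0.115 m and y of tin_a_mid in the frame of tote_in between -0.14 and 0.14 m and z of tin_a_mid in the frame of tote_in between 0.01 and 0.04 m and angle between each of tin_a_mid, tin_b_mid's own z axis and vertical below 0.2 rad and x of tin_b_mid in the frame of tote_in between -0.115 and 0.115 m and y of tin_b_mid in the frame of tote_in between -0.14 and 0.14 m and z of tin_b_mid in the frame of tote_in between 0.01 and 0.04 m and contact force between the fingers and tin_a below 0.1 N and contact force between the fingers and tin_b below 0.1 N and linear speed of each of tin_a, tin_b below 0.03 m/s and value of joint each of inner_section, middle_section above 0.054 m and contact force between the fingers and pull_bar above 2 N); the arm keeps its last pose, push and grip.
It fails at once if the mill is shifted by more than 25 mm or tipped (distance of mill from where it was at the start of the episode above 0.025 m or angle between mill's own z axis and vertical above 0.3 rad).
It fails at once if the oil bottle is shifted by more than 25 mm or tipped (distance of oil_bottle from where it was at the start of the episode above 0.025 m or angle between oil_bottle's own z axis and vertical above 0.3 rad).
It fails at once if the jar is shifted by more than 25 mm or tipped (distance of jar from where it was at the start of the episode above 0.025 m or angle between jar's own z axis and vertical above 0.3 rad).
It also fails if it takes over 70 s, if anything falls off the work surface, if the arm or the gripper's body presses on something with over 40 N, if the wrist force passes 120 N, or if a joint passes its speed limit or range.

## Working session

There is one attempt and no reset: what is moved stays moved. The work goes in short steps, Python scripts to look and compute and a tool call to move; the robot and the scene stay as the last step left them, time stands still between calls to the robot, and variables do not carry over. Pictures are saved under pics/ and viewed, at most 10 in all, crops included, and the job is handed in when it is done.

Besides the shell and the picture viewer there is one more tool, called as name([rows], argument=value, ...), one row to a line, values as JSON. servo_tool: Moves the arm, as the interface text tells. Its arguments: {"type":"object","properties":{"plan":{"type":"array","items":{"type":"object","properties":{"xyz":{"type":"array","items":{"type":"number"}},"twist":{"type":"array","items":{"type":"number"}},"jaw":{"type":"number"}}}},"newtons":{"type":"number"}},"required":["plan"]}

```bash
mkdir -p pics; cat > h.py <<'E'
import numpy as np, cv2
from cell import env
def snap(n,tag):
    c=env.read_camera(n); cv2.imwrite(f'pics/{tag}.png',c['img'][:,:,::-1]); np.savez(f'{tag}.npz',**c); return c
def ray(c,u,v):
    K=c['camera_matrix']; d=np.array([(u-K[0,2])/K[0,0],(v-K[1,2])/K[1,1]]); s=d.copy(); k=float(c['k1'])
    for _ in range(30): s=d/(1+k*(s@s))
    R=c['R']; return -R.T@c['t'], R.T@np.array([s[0],s[1],1])
def at_z(c,u,v,z):
    o,d=ray(c,u,v); return o+d*(z-o[2])/d[2]
def proj(c,X):
    p=c['R']@np.array(X)+c['t']; s=p[:2]/p[2]; s=s*(1+float(c['k1'])*(s@s)); K=c['camera_matrix']
    return K[0,0]*s[0]+K[0,2],K[1,1]*s[1]+K[1,2]
E
python3 - <<'E'
from h import *
for n in('side','top'):
    c=snap(n,n+'0'); print(n,-c['R'].T@c['t'],c['camera_matrix'][0,0],c['k1'])
o=env.get_obs(); print(o['tool_pos'],o['tool_rot'],o['grip_width'])
for n in('side','top'):
    im=cv2.imread(f'pics/{n}0.png'); cv2.imwrite(f'pics/{n}0b.png',cv2.resize(im,(800,600),interpolation=cv2.INTER_CUBIC))
E
```

```text
side [ 0.52292193 -0.84105104  0.85119485] 436.72250139554745 -0.12215396983749431
top [0.39004344 0.00502602 1.18317804] 478.3534118347552 -0.1431736049617859
[0.23911736 0.6042168  0.40372265] [-1.79897331e+02  5.14456558e-03  1.58414423e+02] 0.08711819007949412
```

View pics/top0b.png

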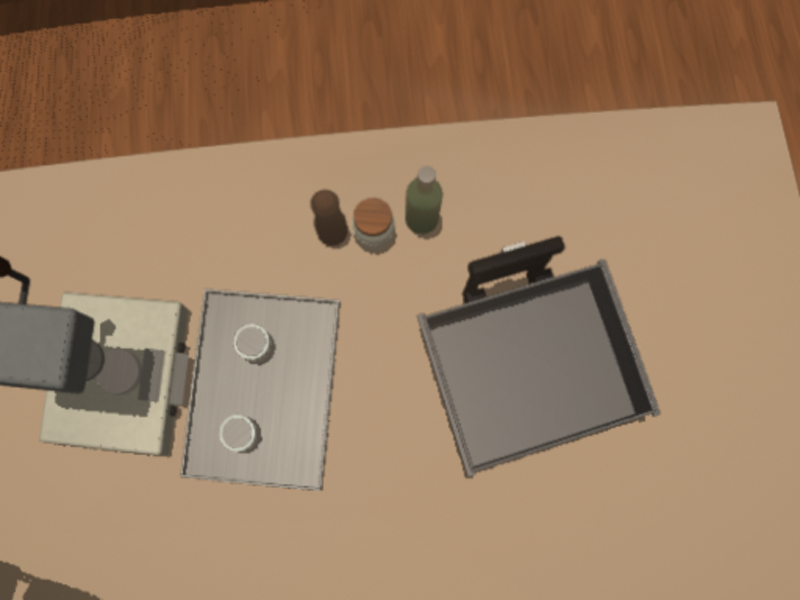

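View pics/side0b.png

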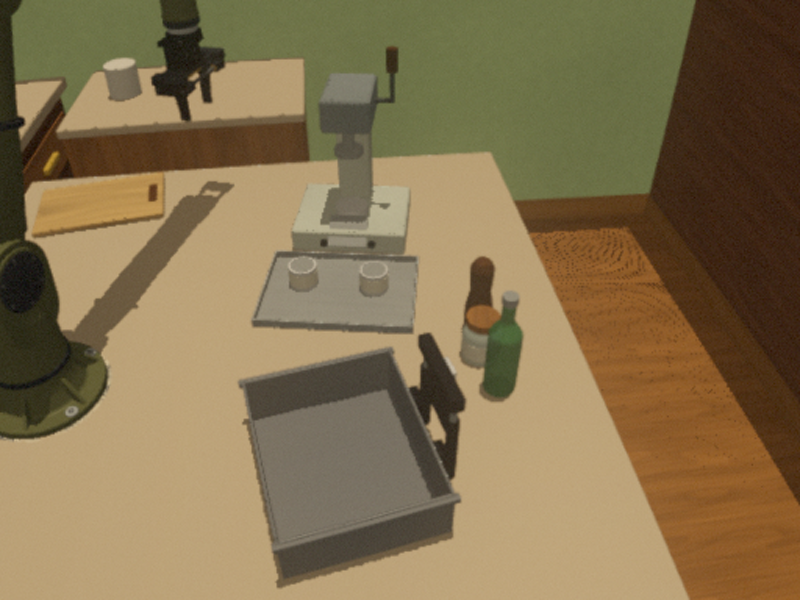

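The top view shows the tins at about (252,342) and (238,433), and the tray corners at (206,291), (340,300), (322,489) and (182,475). The tote rim corners are at (420,316), (604,262), (657,411) and (468,476). The bar runs from (470,270) to (563,242) with its button on the far (+x) face, and the mill, jar and bottle stand beyond the tray and tote.

```bash
python3 - <<'E'
from h import *
c=dict(np.load('top0.npz')); f=.64
P=lambda u,v,z:at_z(c,u*f,v*f,z)
for n,u,v in(('tA',252,342),('tB',238,433)): print(n,P(u,v,.049).round(4))
t=[P(*q,.018)[:2] for q in((206,291),(340,300),(322,489),(182,475))]; print('tray',np.mean(t,0),np.round(t,3).tolist())
t=[P(*q,.09)[:2] for q in((420,316),(604,262),(657,411),(468,476))]; m=np.mean(t,0); print('tote',m,np.round(t,3).tolist())
x=(t[0]+t[1]-t[2]-t[3]); x/=np.linalg.norm(x); print('yaw',np.degrees(np.arctan2(x[1],x[0]))); print('bar pred',m+.148*x, [np.array(proj(c,[*(m+.148*x+s*.07*np.array([-x[1],x[0]])),.183]))/f for s in(-1,1)])
for n,u,v,z in(('mill base',333,238,0.02),('jar',373,216,.09),('bottle top',427,174,.2),('bottle base',424,225,0)): print(n,P(u,v,z).round(3))
cv2.imwrite('pics/top0c.png',cv2.resize(cv2.imread('pics/top0.png')[130:330,100:370],(800,592),interpolation=cv2.INTER_CUBIC))
im=cv2.imread('pics/top0.png'); cv2.imwrite('pics/bar0.png',cv2.resize(im[140:220,280:380],(800,600)[:1]+(640*600//640,),interpolation=cv2.INTER_CUBIC))
E
```

```text
tA [0.591  0.2048 0.049 ]
tB [0.454  0.2351 0.049 ]
tray [0.52369966 0.19932309] [[0.687, 0.28], [0.651, 0.066], [0.359, 0.118], [0.399, 0.333]]
tote [ 0.50812976 -0.22242732] [[0.599, -0.055], [0.655, -0.345], [0.421, -0.391], [0.358, -0.099]]
yaw 10.756059340099734
bar pred [ 0.6535295  -0.19480639] [array([564.61076947, 241.73481309]), array([470.20316711, 268.63603256])]
mill base [0.754 0.068 0.02 ]
jar [0.761 0.001 0.09 ]
bottle top [ 0.778 -0.08   0.2  ]
bottle base [ 0.768 -0.083  0.   ]
```

View pics/top0c.png

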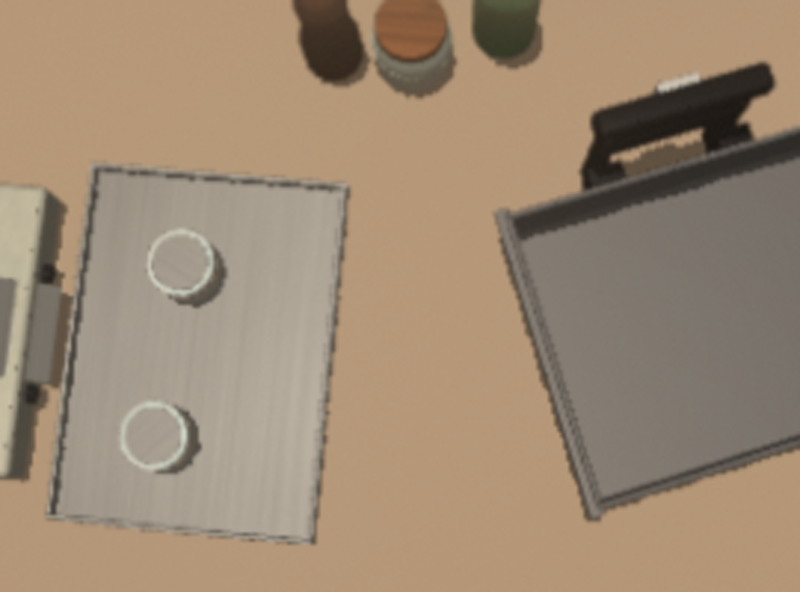

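```bash
cat >> h.py <<'E'
from scipy.spatial.transform import Rotation as Ro
def go(x,y,zg,yaw,verbose=1):
    "shift (cm) and twist (deg) in tool axes to put the grasp point at x,y,zg, tool down with yaw"
    o=env.get_obs(); R=Ro.from_euler('xyz',o['tool_rot'],degrees=True); T=Ro.from_euler('xyz',[180,0,yaw],degrees=True)
    print('shift',R.inv().apply(np.array([x,y,zg+.164])-o['tool_pos']).dot(100).round(2),'twist',(R.inv()*T).as_rotvec(degrees=True).round(2),'pos',np.round(o['tool_pos'],4),np.round(o['tool_rot'],2))
E
python3 - <<'E'
from h import *
c=dict(np.load('top0.npz')); f=.64
for u,v in((90,315),(80,390),(70,310)):print(at_z(c,u*f,v*f,.39).round(3))
for u,v in((42,440),(163,455),(185,305)):print(at_z(c,u*f,v*f,.06).round(3))
go(.25,.40,.26,130); go(.454,.235,.26,79.6)
E
```

```text
[0.578 0.325 0.39 ]
[0.496 0.338 0.39 ]
[0.586 0.348 0.39 ]
[0.467 0.54  0.06 ]
[0.43  0.349 0.06 ]
[0.657 0.304 0.06 ]
shift [ -8.53 -18.59  -1.99] twist [-0.1   0.03 28.41] pos [0.2391 0.6042 0.4037] [-1.7990e+02  1.0000e-02  1.5841e+02]
shift [-33.56 -26.43  -1.98] twist [-8.000e-02  7.000e-02  7.881e+01] pos [0.2391 0.6042 0.4037] [-1.7990e+02  1.0000e-02  1.5841e+02]
```

servo_tool([
  {"xyz":[-8.5,-18.6,-2],"twist":[-0.1,0,28.4],"jaw":0},
  {"xyz":[-8.5,-18.6,-2],"twist":[-0.1,0,28.4],"jaw":0},
  {"xyz":[-8.5,-18.6,-2],"twist":[-0.1,0,28.4],"jaw":0},
  {"xyz":[-8.5,-18.6,-2],"twist":[-0.1,0,28.4],"jaw":0},
  {"xyz":[-8.5,-18.6,-2],"twist":[-0.1,0,28.4],"jaw":0},
  {"xyz":[-33.5,-26.4,-2],"twist":[-0.1,0,78.8],"jaw":0},
  {"xyz":[-33.5,-26.4,-2],"twist":[-0.1,0,78.8],"jaw":0},
  {"xyz":[-33.5,-26.4,-2],"twist":[-0.1,0,78.8],"jaw":0},
  {"xyz":[-33.5,-26.4,-2],"twist":[-0.1,0,78.8],"jaw":0},
  {"xyz":[-33.5,-26.4,-2],"twist":[-0.1,0,78.8],"jaw":0},
])

```text
time_s: 0.93
tool_pos: [0.4128, 0.2675, 0.4248]
tool_rot: [179.9, -0.1, 93.9]
force: [0.8, 0.0, -0.9]
grip_width: 0.0871
grasp_force: 0.0
```

```bash
python3 -c "
from h import *
go(.454,.235,.12,79.6); go(.454,.235,.037,79.6)"
```

```text
shift [-3.54  3.86 14.08] twist [ 0.08 -0.08 14.27] pos [0.4128 0.2675 0.4248] [ 1.7991e+02 -7.0000e-02  9.3870e+01]
shift [-3.55  3.85 22.38] twist [ 0.08 -0.08 14.27] pos [0.4128 0.2675 0.4248] [ 1.7991e+02 -7.0000e-02  9.3870e+01]
```

servo_tool([
  {"xyz":[-3.5,3.9,10],"twist":[0,0,14.3],"jaw":0},
  {"xyz":[-3.5,3.9,10],"twist":[0,0,14.3],"jaw":0},
  {"xyz":[-3.5,3.9,14],"twist":[0,0,14.3],"jaw":0},
  {"xyz":[-3.5,3.9,14],"twist":[0,0,14.3],"jaw":0},
  {"xyz":[-3.5,3.9,14],"twist":[0,0,14.3],"jaw":0},
  {"xyz":[-3.5,3.9,14],"twist":[0,0,14.3],"jaw":0},
  {"xyz":[-3.5,3.9,14],"twist":[0,0,14.3],"jaw":0},
])

```text
time_s: 1.52
tool_pos: [0.4539, 0.2382, 0.2864]
tool_rot: [179.8, -0.2, 79.9]
force: [0.4, 0.0, 0.0]
grip_width: 0.087
grasp_force: 0.0
```

```bash
python3 -c "
from h import *
go(.454,.235,.037,79.6)"
```

```text
shift [-0.34  0.05  8.54] twist [ 0.15 -0.17  0.34] pos [0.4539 0.2382 0.2864] [ 1.7985e+02 -1.7000e-01  7.9940e+01]
```

servo_tool([
  {"xyz":[-0.3,0,3],"twist":[0,0,0],"jaw":0},
  {"xyz":[-0.3,0,6],"twist":[0,0,0],"jaw":0},
  {"xyz":[-0.3,0,8.5],"twist":[0,0,0],"jaw":0},
  {"xyz":[-0.3,0,8.5],"twist":[0,0,0],"jaw":0},
  {"xyz":[-0.3,0,8.5],"twist":[0,0,0],"jaw":0},
  {"xyz":[-0.3,0,8.5],"twist":[0,0,0],"jaw":0.6},
  {"xyz":[-0.3,0,8.5],"twist":[0,0,0],"jaw":0.6},
  {"xyz":[-0.3,0,8.5],"twist":[0,0,0],"jaw":0.6},
  {"xyz":[-0.3,0,8.5],"twist":[0,0,0],"jaw":0.6},
  {"xyz":[-0.3,0,8.5],"twist":[0,0,0],"jaw":0.6},
], newtons=20)

```text
time_s: 2.35
tool_pos: [0.4534, 0.2347, 0.2007]
tool_rot: [179.9, -0.1, 79.9]
force: [-0.7, -0.8, -0.5]
grip_width: 0.0614
grasp_force: 0.0
```

```bash
python3 -c "
from h import *
c=snap('side','side1');cv2.imwrite('pics/side1b.png',cv2.resize(c['img'][130:280,130:330,::-1],(800,600),interpolation=cv2.INTER_CUBIC))
o=env.get_obs();print(o['grip_width'],o['grasp_force'])
go(.454,.235,.16,79.6); go(.465,-.0,.19,45);go(.459,-.232,.19,10.8)"
```

```text
0.0578212821181818 1.9846428162418306
shift [  0.07   0.08 -12.36] twist [ 0.11 -0.12  0.3 ] pos [0.4533 0.2346 0.2004] [ 1.7989e+02 -1.2000e-01  7.9900e+01]
shift [-22.86   5.29 -15.39] twist [ 0.07 -0.15 34.9 ] pos [0.4533 0.2346 0.2004] [ 1.7989e+02 -1.2000e-01  7.9900e+01]
shift [-45.81   8.77 -15.44] twist [ 3.00e-02 -1.80e-01  6.91e+01] pos [0.4533 0.2346 0.2004] [ 1.7989e+02 -1.2000e-01  7.9900e+01]
```

View pics/side1b.png

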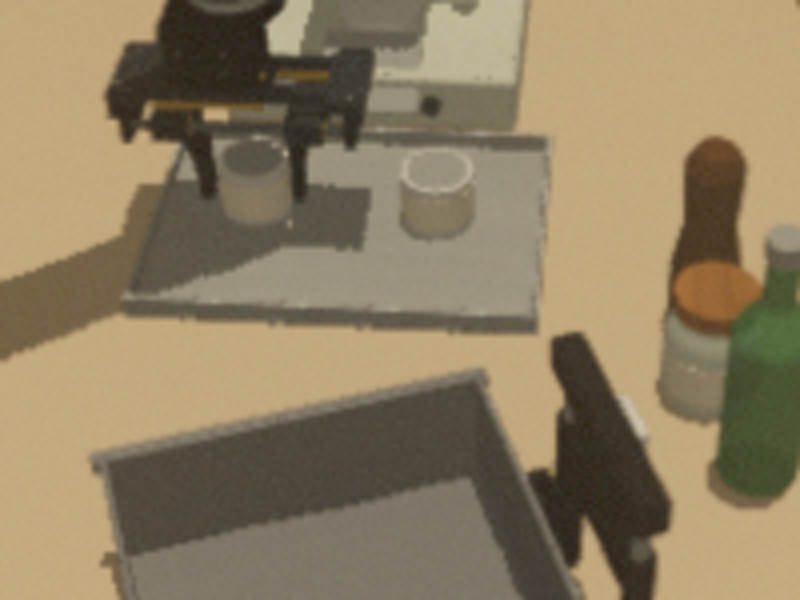

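The fingers straddle the tin around (255,180) in the crop and are just making contact. I'll finish the grip and lift.

servo_tool([
  {"xyz":[0,0,0],"twist":[0,0,0],"jaw":0.7},
  {"xyz":[0,0,0],"twist":[0,0,0],"jaw":0.7},
  {"xyz":[0,0,0],"twist":[0,0,0],"jaw":0.7},
  {"xyz":[0,0,-3],"twist":[0,0,0],"jaw":0.7},
  {"xyz":[0,0,-6],"twist":[0,0,0],"jaw":0.7},
  {"xyz":[0,0,-9],"twist":[0,0,0],"jaw":0.7},
  {"xyz":[0,0,-12],"twist":[0,0,0],"jaw":0.7},
  {"xyz":[-2,0.5,-15],"twist":[0,0,3],"jaw":0.7},
  {"xyz":[-5,1,-15.4],"twist":[0,0,8],"jaw":0.7},
  {"xyz":[-8,2,-15.4],"twist":[0,0,14],"jaw":0.7},
])

```text
time_s: 3.23
tool_pos: [0.4584, 0.1523, 0.3556]
tool_rot: [179.9, -0.2, 65.8]
force: [0.9, -2.0, -3.2]
grip_width: 0.0554
grasp_force: 20.0
```

```bash
python3 -c "
from h import *
o=env.get_obs();print(o['grip_width'],o['grasp_force'])
go(.459,-.232,.19,10.8)"
```

```text
0.055380123627825774 19.991563365329057
shift [-35.04  15.79   0.04] twist [ 0.   -0.29 55.04] pos [0.4584 0.1523 0.3556] [179.87  -0.25  65.84]
```

servo_tool([
  {"xyz":[-3.5,1.6,0],"twist":[0,0,5.5],"jaw":0.7},
  {"xyz":[-7,3.2,0],"twist":[0,0,11],"jaw":0.7},
  {"xyz":[-10.5,4.7,0],"twist":[0,0,16.5],"jaw":0.7},
  {"xyz":[-14,6.3,0],"twist":[0,0,22],"jaw":0.7},
  {"xyz":[-17.5,7.9,0],"twist":[0,0,28],"jaw":0.7},
  {"xyz":[-21,9.5,0],"twist":[0,0,34],"jaw":0.7},
  {"xyz":[-25,11.3,0],"twist":[0,0,40],"jaw":0.7},
  {"xyz":[-29,13.1,0],"twist":[0,0,46],"jaw":0.7},
  {"xyz":[-32.5,14.6,0],"twist":[0,0,51],"jaw":0.7},
  {"xyz":[-35,15.8,0],"twist":[0,0,55],"jaw":0.7},
])

```text
time_s: 4.07
tool_pos: [0.4582, -0.2359, 0.353]
tool_rot: [180.0, -0.0, 10.4]
force: [0.3, -0.3, -2.0]
grip_width: 0.0554
grasp_force: 20.0
```

servo_tool([
  {"xyz":[0,0,0],"twist":[0,0,0],"jaw":0.7},
  {"xyz":[0,0,0],"twist":[0,0,0],"jaw":0.7},
  {"xyz":[0,0,0],"twist":[0,0,0],"jaw":0.7},
])

```text
time_s: 4.32
tool_pos: [0.4597, -0.231, 0.3524]
tool_rot: [-179.9, 0.0, 10.9]
force: [0.5, 1.1, -2.2]
grip_width: 0.0559
grasp_force: 20.0
```

```bash
python3 -c "
from h import *
o=env.get_obs();print(o['grip_width'],o['grasp_force'])
go(.459,-.232,.11,10.8);go(.459,-.232,.039,10.8)"
```

```text
0.055943432294890655 19.998984255362302
shift [-0.09  0.1   7.84] twist [-0.13  0.    0.15] pos [ 0.4597 -0.231   0.3524] [-179.87    0.     10.95]
shift [-0.09  0.11 14.94] twist [-0.13  0.    0.15] pos [ 0.4597 -0.231   0.3524] [-179.87    0.     10.95]
```

servo_tool([
  {"xyz":[0,0,3],"twist":[0,0,0],"jaw":0.7},
  {"xyz":[0,0,6],"twist":[0,0,0],"jaw":0.7},
  {"xyz":[0,0,9],"twist":[0,0,0],"jaw":0.7},
  {"xyz":[0,0,12],"twist":[0,0,0],"jaw":0.7},
  {"xyz":[0,0,13.5],"twist":[0,0,0],"jaw":0.7},
  {"xyz":[0,0,14.3],"twist":[0,0,0],"jaw":0.7},
  {"xyz":[0,0,14.8],"twist":[0,0,0],"jaw":0.7},
  {"xyz":[0,0,14.8],"twist":[0,0,0],"jaw":0.7},
  {"xyz":[0,0,14.8],"twist":[0,0,0],"jaw":0.7},
  {"xyz":[0,0,14.8],"twist":[0,0,0],"jaw":0.7},
])

```text
time_s: 5.15
tool_pos: [0.4609, -0.2318, 0.2066]
tool_rot: [-180.0, -0.2, 10.9]
force: [-0.4, 1.2, -1.4]
grip_width: 0.0554
grasp_force: 20.0
```

servo_tool([
  {"xyz":[0,0,0.2],"twist":[0,0,0],"jaw":0.7},
  {"xyz":[0,0,0.4],"twist":[0,0,0],"jaw":0.7},
  {"xyz":[0,0,0.5],"twist":[0,0,0],"jaw":0.7},
  {"xyz":[0,0,0.5],"twist":[0,0,0],"jaw":0.7},
  {"xyz":[0,0,0.5],"twist":[0,0,0],"jaw":0.7},
])

```text
time_s: 5.57
tool_pos: [0.4606, -0.2319, 0.2014]
tool_rot: [-179.9, -0.2, 10.9]
force: [-2.0, 2.0, 5.3]
grip_width: 0.0555
grasp_force: 20.0
```

Floor contact: the vertical force went from −1.4 to +5.3 N. Release and raise.

servo_tool([
  {"xyz":[0,0,0],"twist":[0,0,0],"jaw":0.3},
  {"xyz":[0,0,0],"twist":[0,0,0],"jaw":0},
  {"xyz":[0,0,0],"twist":[0,0,0],"jaw":0},
  {"xyz":[0,0,0],"twist":[0,0,0],"jaw":0},
  {"xyz":[0,0,-2],"twist":[0,0,0],"jaw":0},
  {"xyz":[0,0,-5],"twist":[0,0,0],"jaw":0},
  {"xyz":[0,0,-9],"twist":[0,0,0],"jaw":0},
  {"xyz":[0,0,-13],"twist":[0,0,0],"jaw":0},
  {"xyz":[0,0,-15],"twist":[0,0,0],"jaw":0},
  {"xyz":[0,0,-15],"twist":[0,0,0],"jaw":0},
])

```text
time_s: 6.4
tool_pos: [0.4613, -0.2332, 0.3554]
tool_rot: [179.9, -0.6, 10.9]
force: [1.2, -0.7, -0.3]
grip_width: 0.0869
grasp_force: 0.0
```

```bash
python3 -c "
from h import *
go(.56,0,.18,45);go(.591,.205,.18,79.6)"
```

```text
shift [ 14.08 -21.04   1.24] twist [  0.31  -0.55 -34.11] pos [ 0.4613 -0.2332  0.3554] [179.86  -0.6   10.89]
shift [ 21.   -40.58   1.27] twist [  0.48  -0.45 -68.71] pos [ 0.4613 -0.2332  0.3554] [179.86  -0.6   10.89]
```

servo_tool([
  {"xyz":[2.1,-4,-1],"twist":[0,0,-6.8],"jaw":0},
  {"xyz":[4.2,-8,-1],"twist":[0,0,-13.6],"jaw":0},
  {"xyz":[6.3,-12,-1],"twist":[0,0,-20.4],"jaw":0},
  {"xyz":[8.4,-16,-1],"twist":[0,0,-27.2],"jaw":0},
  {"xyz":[10.5,-20,-1],"twist":[0,0,-34],"jaw":0},
  {"xyz":[12.6,-24,-1],"twist":[0,0,-41],"jaw":0},
  {"xyz":[14.7,-28,-1],"twist":[0,0,-48],"jaw":0},
  {"xyz":[16.8,-32,0],"twist":[0,0,-55],"jaw":0},
  {"xyz":[18.9,-36,0],"twist":[0,0,-62],"jaw":0},
  {"xyz":[21,-40.6,1],"twist":[0.3,-0.4,-68.7],"jaw":0},
])

```text
time_s: 7.23
tool_pos: [0.5787, 0.1675, 0.346]
tool_rot: [-179.6, 0.1, 79.9]
force: [0.7, -1.0, 0.3]
grip_width: 0.087
grasp_force: 0.0
```

servo_tool([
  {"xyz":[0,0,3],"twist":[0,0,0],"jaw":0},
  {"xyz":[0,0,5],"twist":[0,0,0],"jaw":0},
  {"xyz":[0,0,7],"twist":[0,0,0],"jaw":0},
  {"xyz":[0,0,7],"twist":[0,0,0],"jaw":0},
  {"xyz":[0,0,7],"twist":[0,0,0],"jaw":0},
  {"xyz":[0,0,7],"twist":[0,0,0],"jaw":0},
])

```text
time_s: 7.73
tool_pos: [0.5784, 0.1654, 0.2775]
tool_rot: [-179.7, 0.1, 79.6]
force: [1.4, 0.3, -0.4]
grip_width: 0.0871
grasp_force: 0.0
```

```bash
python3 -c "
from h import *
go(.591,.205,.037,79.6)"
```

```text
shift [4.13 0.57 7.65] twist [-0.34  0.06 -0.03] pos [0.5784 0.1654 0.2775] [-1.7966e+02  6.0000e-02  7.9570e+01]
```

servo_tool([
  {"xyz":[4.1,0.6,0],"twist":[-0.3,0,0],"jaw":0},
  {"xyz":[4.1,0.6,0],"twist":[-0.3,0,0],"jaw":0},
  {"xyz":[4.1,0.6,0],"twist":[-0.3,0,0],"jaw":0},
  {"xyz":[4.1,0.6,2],"twist":[-0.3,0,0],"jaw":0},
  {"xyz":[4.1,0.6,2],"twist":[-0.3,0,0],"jaw":0},
])

```text
time_s: 8.15
tool_pos: [0.5905, 0.2038, 0.2555]
tool_rot: [-179.8, 0.2, 79.6]
force: [-1.1, 0.2, -0.5]
grip_width: 0.0871
grasp_force: 0.0
```

```bash
python3 -c "
from h import *
go(.591,.205,.037,79.6)"
```

```text
shift [0.14 0.04 5.45] twist [-0.19  0.18 -0.04] pos [0.5905 0.2038 0.2555] [-179.81    0.18   79.56]
```

servo_tool([
  {"xyz":[0.1,0,2.5],"twist":[-0.2,0.2,0],"jaw":0},
  {"xyz":[0.1,0,5],"twist":[-0.2,0.2,0],"jaw":0},
  {"xyz":[0.1,0,5.4],"twist":[-0.2,0.2,0],"jaw":0},
  {"xyz":[0.1,0,5.4],"twist":[-0.2,0.2,0],"jaw":0},
  {"xyz":[0.1,0,5.4],"twist":[-0.2,0.2,0],"jaw":0.7},
  {"xyz":[0.1,0,5.4],"twist":[-0.2,0.2,0],"jaw":0.7},
  {"xyz":[0.1,0,5.4],"twist":[-0.2,0.2,0],"jaw":0.7},
  {"xyz":[0.1,0,5.4],"twist":[-0.2,0.2,0],"jaw":0.7},
  {"xyz":[0.1,0,5.4],"twist":[-0.2,0.2,0],"jaw":0.7},
  {"xyz":[0.1,0,5.4],"twist":[-0.2,0.2,0],"jaw":0.7},
])

```text
time_s: 8.98
tool_pos: [0.5915, 0.2058, 0.2034]
tool_rot: [179.8, -0.2, 79.6]
force: [-0.6, 0.7, 3.1]
grip_width: 0.0554
grasp_force: 20.0
```

servo_tool([
  {"xyz":[0,0,0],"twist":[0,0,0],"jaw":0.7},
  {"xyz":[0,0,0],"twist":[0,0,0],"jaw":0.7},
  {"xyz":[0,0,0],"twist":[0,0,0],"jaw":0.7},
])

```text
time_s: 9.23
tool_pos: [0.5915, 0.2058, 0.2034]
tool_rot: [179.8, -0.2, 79.6]
force: [-0.6, -0.2, 4.5]
grip_width: 0.0552
grasp_force: 20.0
```

servo_tool([
  {"xyz":[0,0,-3],"twist":[0,0,0],"jaw":0.7},
  {"xyz":[0,0,-6],"twist":[0,0,0],"jaw":0.7},
  {"xyz":[0,0,-9],"twist":[0,0,0],"jaw":0.7},
  {"xyz":[0,0,-12],"twist":[0,0,0],"jaw":0.7},
  {"xyz":[0,0,-15.3],"twist":[0,0,0],"jaw":0.7},
  {"xyz":[0,0,-15.3],"twist":[0,0,0],"jaw":0.7},
  {"xyz":[0,0,-15.3],"twist":[0,0,0],"jaw":0.7},
])

```text
time_s: 9.82
tool_pos: [0.5913, 0.2055, 0.3575]
tool_rot: [179.7, -0.2, 79.6]
force: [0.5, -0.1, -0.9]
grip_width: 0.0555
grasp_force: 20.0
```

```bash
python3 -c "
from h import *
x=np.radians(10.8);p=np.array([.508,-.2224])+.037*np.array([np.cos(x),np.sin(x)]);print(p)
go(*p,.19,10.8)"
```

```text
[ 0.54434463 -0.21546689]
shift [-42.25   2.98   0.19] twist [ 0.1  -0.39 68.8 ] pos [0.5913 0.2055 0.3575] [179.72  -0.25  79.6 ]
```

servo_tool([
  {"xyz":[-4,0.3,0],"twist":[0,0,6.8],"jaw":0.7},
  {"xyz":[-8,0.6,0],"twist":[0,0,13.6],"jaw":0.7},
  {"xyz":[-12,0.9,0],"twist":[0,0,20.4],"jaw":0.7},
  {"xyz":[-16,1.2,0],"twist":[0,0,27.2],"jaw":0.7},
  {"xyz":[-20,1.5,0],"twist":[0,0,34],"jaw":0.7},
  {"xyz":[-24,1.8,0],"twist":[0,0,41],"jaw":0.7},
  {"xyz":[-28,2,0],"twist":[0,0,48],"jaw":0.7},
  {"xyz":[-32,2.3,0],"twist":[0,0,54],"jaw":0.7},
  {"xyz":[-36,2.6,0],"twist":[0,0,60],"jaw":0.7},
  {"xyz":[-39,2.8,0],"twist":[0.1,-0.3,65],"jaw":0.7},
])

```text
time_s: 10.65
tool_pos: [0.546, -0.1867, 0.3531]
tool_rot: [180.0, 0.3, 14.1]
force: [-0.1, -0.5, -1.3]
grip_width: 0.0558
grasp_force: 20.0
```

```bash
python3 -c "
from h import *
go(.5443,-.2155,.19,10.8)"
```

```text
shift [-0.87  2.75 -0.08] twist [0.03 0.33 3.33] pos [ 0.546  -0.1867  0.3531] [179.98   0.33  14.13]
```

servo_tool([
  {"xyz":[-0.9,2.8,0],"twist":[0,0.3,3.3],"jaw":0.7},
  {"xyz":[-0.9,2.8,0],"twist":[0,0.3,3.3],"jaw":0.7},
  {"xyz":[-0.9,2.8,0],"twist":[0,0.3,3.3],"jaw":0.7},
  {"xyz":[-0.9,2.8,0],"twist":[0,0.3,3.3],"jaw":0.7},
])

```text
time_s: 10.98
tool_pos: [0.5461, -0.2116, 0.3532]
tool_rot: [-179.9, -0.0, 11.3]
force: [0.6, -0.7, -2.3]
grip_width: 0.0554
grasp_force: 20.0
```

```bash
python3 -c "
from h import *
go(.5443,-.2155,.0404,10.8)"
```

```text
shift [-0.26  0.37 14.88] twist [-0.09 -0.02  0.54] pos [ 0.5461 -0.2116  0.3532] [-1.7991e+02 -2.0000e-02  1.1340e+01]
```

servo_tool([
  {"xyz":[-0.2,0.3,3],"twist":[0,0,0.5],"jaw":0.7},
  {"xyz":[-0.2,0.3,6],"twist":[0,0,0.5],"jaw":0.7},
  {"xyz":[-0.2,0.3,9],"twist":[0,0,0.5],"jaw":0.7},
  {"xyz":[-0.2,0.3,12],"twist":[0,0,0.5],"jaw":0.7},
  {"xyz":[-0.2,0.3,13.5],"twist":[0,0,0.5],"jaw":0.7},
  {"xyz":[-0.2,0.3,14],"twist":[0,0,0.5],"jaw":0.7},
  {"xyz":[-0.2,0.3,14.3],"twist":[0,0,0.5],"jaw":0.7},
  {"xyz":[-0.2,0.3,14.5],"twist":[0,0,0.5],"jaw":0.7},
  {"xyz":[-0.2,0.3,14.5],"twist":[0,0,0.5],"jaw":0.7},
  {"xyz":[-0.2,0.3,14.5],"twist":[0,0,0.5],"jaw":0.7},
])

```text
time_s: 11.82
tool_pos: [0.5461, -0.2158, 0.2113]
tool_rot: [180.0, -0.3, 10.8]
force: [-0.3, 0.6, -1.2]
grip_width: 0.0554
grasp_force: 20.0
```

servo_tool([
  {"xyz":[0,0,0.2],"twist":[0,0,0],"jaw":0.7},
  {"xyz":[0,0,0.4],"twist":[0,0,0],"jaw":0.7},
  {"xyz":[0,0,0.6],"twist":[0,0,0],"jaw":0.7},
  {"xyz":[0,0,0.7],"twist":[0,0,0],"jaw":0.7},
  {"xyz":[0,0,0.7],"twist":[0,0,0],"jaw":0.7},
  {"xyz":[0,0,0.7],"twist":[0,0,0],"jaw":0.7},
])

```text
time_s: 12.32
tool_pos: [0.5457, -0.216, 0.2043]
tool_rot: [-180.0, -0.2, 10.8]
force: [-2.2, 2.8, 7.9]
grip_width: 0.0555
grasp_force: 20.0
```

servo_tool([
  {"xyz":[0,0,0],"twist":[0,0,0],"jaw":0.3},
  {"xyz":[0,0,0],"twist":[0,0,0],"jaw":0},
  {"xyz":[0,0,0],"twist":[0,0,0],"jaw":0},
  {"xyz":[0,0,0],"twist":[0,0,0],"jaw":0},
  {"xyz":[0,0,-2],"twist":[0,0,0],"jaw":0},
  {"xyz":[0,0,-6],"twist":[0,0,0],"jaw":0},
  {"xyz":[0,0,-10],"twist":[0,0,0],"jaw":0},
  {"xyz":[0,0,-14],"twist":[0,0,0],"jaw":0},
  {"xyz":[0,0,-18],"twist":[0,0,0],"jaw":0},
  {"xyz":[0,0,-20],"twist":[0,0,0],"jaw":0},
])

```text
time_s: 13.15
tool_pos: [0.5453, -0.2169, 0.4082]
tool_rot: [179.8, -0.5, 10.8]
force: [0.5, -0.5, -0.3]
grip_width: 0.0868
grasp_force: 0.0
```

```bash
python3 -c "
from h import *
go(.6535,-.1948,.26,100.8)"
```

```text
shift [11.06 -0.15 -1.48] twist [  0.54  -0.3  -90.04] pos [ 0.5453 -0.2169  0.4082] [179.85  -0.53  10.76]
```

servo_tool([
  {"xyz":[-4,0,-2],"twist":[0,0,-7],"jaw":0},
  {"xyz":[-6,0,-2],"twist":[0,0,-14],"jaw":0},
  {"xyz":[-6,0,-2],"twist":[0,0,-21],"jaw":0},
  {"xyz":[-6,0,-2],"twist":[0,0,-28],"jaw":0},
  {"xyz":[-6,0,-2],"twist":[0,0,-35],"jaw":0},
  {"xyz":[-6,0,-2],"twist":[0,0,-42],"jaw":0},
  {"xyz":[-6,0,-2],"twist":[0,0,-49],"jaw":0},
  {"xyz":[-6,0,-2],"twist":[0,0,-56],"jaw":0},
  {"xyz":[-6,0,-2],"twist":[0,0,-63],"jaw":0},
  {"xyz":[-6,0,-2],"twist":[0.5,-0.3,-70],"jaw":0},
])

```text
time_s: 13.98
tool_pos: [0.4856, -0.2273, 0.4228]
tool_rot: [-179.6, -0.1, 81.1]
force: [0.5, -0.4, -0.6]
grip_width: 0.0868
grasp_force: 0.0
```

```bash
python3 - <<'E'
from h import *
a=snap('top','top2')['img'][110:230,250:410,::-1]; b=snap('side','side2')['img'][190:385,150:410,::-1]
cv2.imwrite('pics/mix2.png',np.hstack([cv2.resize(a,(400,300),interpolation=cv2.INTER_CUBIC),cv2.resize(b,(400,300),interpolation=cv2.INTER_CUBIC)]))
go(.6535,-.1948,.26,100.8)
E
```

```text
shift [ 5.88 16.03 -0.23] twist [ -0.38  -0.16 -19.99] pos [ 0.4858 -0.2272  0.4227] [-1.796e+02 -9.000e-02  8.081e+01]
```

View pics/mix2.png

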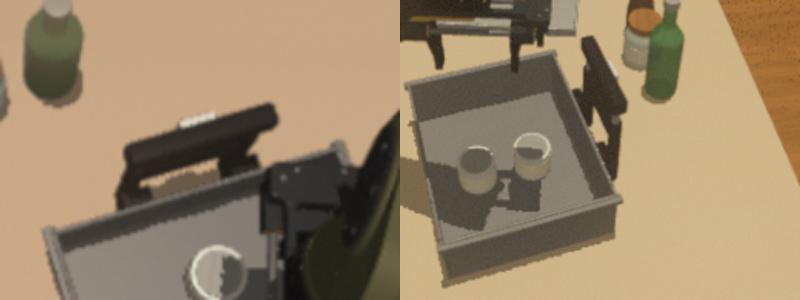

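Both tins stand upright in the tote (side crop (478,168) and (532,155)). In the top crop the bar's button shows at about (197,122), and the bar spans x 126 to 277. I'll check the prediction against that.

```bash
python3 - <<'E'
from h import *
for tag,off,s in(('top2',(250,110),2.5),('side2',(150,190),(400/260,300/195))):
    c=dict(np.load(tag+'.npz')); b=np.array([.6535,-.1948]); a=np.radians(10.8); x=np.array([np.cos(a),np.sin(a)]);y=np.array([-x[1],x[0]])
    q=lambda dx,dy,z:((np.array(proj(c,[*(b+dx*x+dy*y),z]))-off)*s).round(1)
    print(tag,'top corners',[q(i,j,.183).tolist() for i,j in((-.011,.07),(.011,.07),(.011,-.07),(-.011,-.07))],'button',q(.0175,.017,.179),q(.0175,-.017,.179), 'lowcorners',q(-.011,.07,.157),q(-.011,-.07,.157))
im=cv2.imread('pics/top2.png')[145:200,295:370]; cv2.imwrite('pics/bar2.png',cv2.resize(im,(750,550),interpolation=cv2.INTER_CUBIC))
c=dict(np.load('top2.npz'));off=(295,145);s=10
print([q(i,j,.183).tolist() for i,j in((-.011,.07),(.011,.07),(.011,-.07),(-.011,-.07))],'button',q(.0175,.017,.179),q(.0175,-.017,.179))
E
```

```text
top2 top corners [[131.2, 166.7], [123.5, 143.1], [274.3, 100.2], [282.5, 123.3]] button [178.2 121.1] [214.7 110.7] lowcorners [128.2 173.9] [276.  131.4]
side2 top corners [[178.5, 36.4], [192.7, 33.3], [227.8, 101.7], [212.2, 105.5]] button [209.3  58.5] [217.9  75.1] lowcorners [178.2  49.2] [211.3 118.4]
[[74.8, 317.0], [44.0, 222.5], [647.0, 51.0], [679.9, 143.3]] button [263.  134.4] [408.8  93. ]
```

View pics/bar2.png

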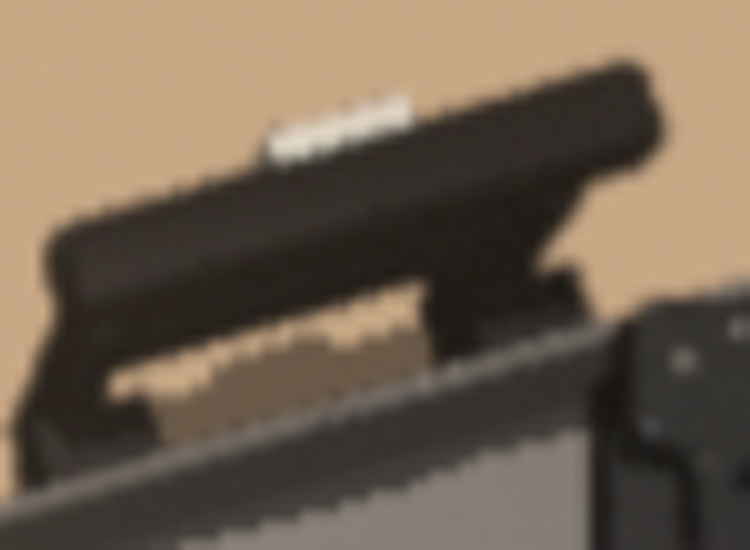

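The bar matches the prediction within about 1 mm: the button edge runs (263,138) to (408,97) against a predicted (263,134) to (409,93). I'll use x = 0.6525.

servo_tool([
  {"xyz":[1.5,4,0],"twist":[0,0,-5],"jaw":0},
  {"xyz":[3,8,0],"twist":[0,0,-10],"jaw":0},
  {"xyz":[4.5,12,0],"twist":[0,0,-15],"jaw":0},
  {"xyz":[5.9,15.9,0],"twist":[-0.4,-0.2,-20],"jaw":0},
  {"xyz":[5.9,15.9,0],"twist":[-0.4,-0.2,-20],"jaw":0},
  {"xyz":[5.9,15.9,0],"twist":[-0.4,-0.2,-20],"jaw":0},
  {"xyz":[5.9,15.9,0],"twist":[-0.4,-0.2,-20],"jaw":0},
])

```text
time_s: 14.67
tool_pos: [0.652, -0.1948, 0.4211]
tool_rot: [-179.9, 0.1, 100.6]
force: [0.4, 0.2, -0.2]
grip_width: 0.087
grasp_force: 0.0
```

```bash
python3 -c "
from h import *
go(.6525,-.195,.17,100.8)"
```

```text
shift [-0.02  0.06  8.71] twist [-0.09  0.1  -0.19] pos [ 0.652  -0.1948  0.4211] [-1.7991e+02  1.0000e-01  1.0061e+02]
```

servo_tool([
  {"xyz":[0,0,2.5],"twist":[0,0,0],"jaw":0},
  {"xyz":[0,0,5],"twist":[0,0,0],"jaw":0},
  {"xyz":[0,0,7],"twist":[0,0,0],"jaw":0},
  {"xyz":[0,0,8.6],"twist":[0,0,0],"jaw":0},
  {"xyz":[0,0,8.6],"twist":[0,0,0],"jaw":0},
  {"xyz":[0,0,8.6],"twist":[0,0,0],"jaw":0},
])

```text
time_s: 15.17
tool_pos: [0.651, -0.1952, 0.3365]
tool_rot: [180.0, 0.0, 100.6]
force: [0.3, -0.2, 0.4]
grip_width: 0.0872
grasp_force: 0.0
```

servo_tool([
  {"xyz":[0,0,0],"twist":[0,0,0],"jaw":0.5},
  {"xyz":[0,0,0],"twist":[0,0,0],"jaw":0.9},
  {"xyz":[0,0,0],"twist":[0,0,0],"jaw":1},
  {"xyz":[0,0,0],"twist":[0,0,0],"jaw":1},
  {"xyz":[0,0,0],"twist":[0,0,0],"jaw":1},
  {"xyz":[0,0,0],"twist":[0,0,0],"jaw":1},
  {"xyz":[0,0,0],"twist":[0,0,0],"jaw":1},
  {"xyz":[0,0,0],"twist":[0,0,0],"jaw":1},
  {"xyz":[0,0,0],"twist":[0,0,0],"jaw":1},
  {"xyz":[0,0,0],"twist":[0,0,0],"jaw":1},
], newtons=30)

```text
time_s: 16.0
tool_pos: [0.6533, -0.194, 0.3359]
tool_rot: [179.8, 0.1, 100.8]
force: [6.4, 0.4, -2.4]
grip_width: 0.028
grasp_force: 2.8
```

servo_tool([
  {"xyz":[0,0,0],"twist":[0,0,0],"jaw":1},
  {"xyz":[0,0,0],"twist":[0,0,0],"jaw":1},
  {"xyz":[0,0,0],"twist":[0,0,0],"jaw":1},
  {"xyz":[0,0,0],"twist":[0,0,0],"jaw":1},
  {"xyz":[0,0,0],"twist":[0,0,0],"jaw":1},
  {"xyz":[0,0,0],"twist":[0,0,0],"jaw":1},
])

```text
time_s: 16.5
tool_pos: [0.6542, -0.1936, 0.3365]
tool_rot: [179.7, 0.2, 100.9]
force: [7.7, -0.5, -2.3]
grip_width: 0.0227
grasp_force: 30.0
```

servo_tool([
  {"xyz":[0,0.1,-0.5],"twist":[0,0,0],"jaw":1},
  {"xyz":[0,0.2,-1],"twist":[0,0,0],"jaw":1},
  {"xyz":[0,0.3,-2],"twist":[0,0,0],"jaw":1},
  {"xyz":[0,0.3,-3],"twist":[0,0,0],"jaw":1},
  {"xyz":[0,0.3,-4],"twist":[0,0,0],"jaw":1},
  {"xyz":[0,0.3,-5],"twist":[0,0,0],"jaw":1},
  {"xyz":[0,0.3,-6],"twist":[0,0,0],"jaw":1},
  {"xyz":[0,0.3,-7],"twist":[0,0,0],"jaw":1},
  {"xyz":[0,0.3,-8],"twist":[0,0,0],"jaw":1},
  {"xyz":[0,0.3,-8],"twist":[0,0,0],"jaw":1},
], newtons=40)

```text
time_s: 17.33
tool_pos: [0.6551, -0.1939, 0.4186]
tool_rot: [179.9, 0.1, 100.8]
force: [2.3, 0.2, -2.7]
grip_width: 0.0231
grasp_force: 40.0
```

servo_tool([
  {"xyz":[0,0.1,-1],"twist":[0,0,0],"jaw":1},
  {"xyz":[0,0.1,-2],"twist":[0,0,0],"jaw":1},
  {"xyz":[0,0.1,-3],"twist":[0,0,0],"jaw":1},
  {"xyz":[0,0.1,-3.6],"twist":[0,0,0],"jaw":1},
  {"xyz":[0,0.1,-3.9],"twist":[0,0,0],"jaw":1},
  {"xyz":[0,0.1,-4.1],"twist":[0,0,0],"jaw":1},
  {"xyz":[0,0.1,-4.1],"twist":[0,0,0],"jaw":1},
  {"xyz":[0,0.1,-4.1],"twist":[0,0,0],"jaw":1},
])

```text
time_s: 18.0
tool_pos: [0.6559, -0.1937, 0.4559]
tool_rot: [-179.9, 0.0, 100.8]
force: [-1.3, -1.5, -7.3]
grip_width: 0.0228
grasp_force: 40.0
```

```bash
python3 - <<'E'
from h import *
b=snap('side','side3')['img'][100:385,150:450,::-1]
cv2.imwrite('pics/s3.png',cv2.resize(b,(630,598),interpolation=cv2.INTER_CUBIC))
E
```

```text
(no output)
```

View pics/s3.png

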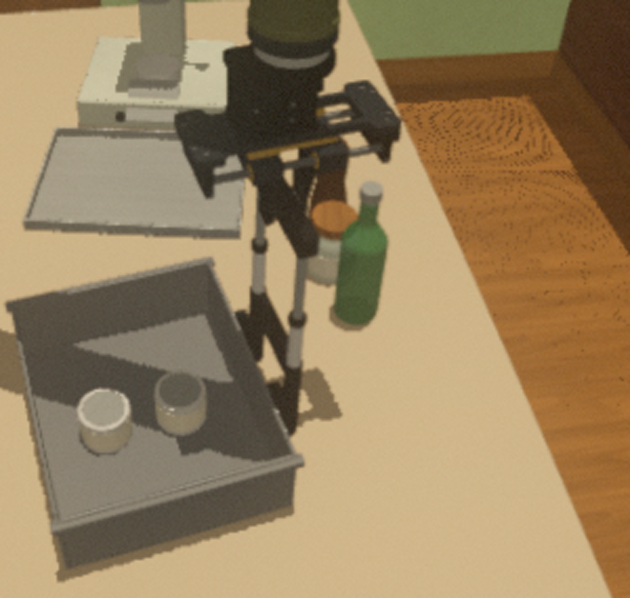

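Both sections are out (tube joints at (260,245) and (297,320)), the tins are upright at (104,420) and (181,402), and the bystanders are standing. I'll pull slightly further to confirm the stop.

servo_tool([
  {"xyz":[0,0,-0.1],"twist":[0,0,0],"jaw":1},
  {"xyz":[0,0,-0.2],"twist":[0,0,0],"jaw":1},
  {"xyz":[0,0,-0.2],"twist":[0,0,0],"jaw":1},
  {"xyz":[0,0,-0.2],"twist":[0,0,0],"jaw":1},
  {"xyz":[0,0,-0.2],"twist":[0,0,0],"jaw":1},
  {"xyz":[0,0,-0.2],"twist":[0,0,0],"jaw":1},
])

```text
time_s: 18.55
tool_pos: [0.6561, -0.1935, 0.4562]
tool_rot: [-179.8, 0.0, 100.8]
force: [2.8, -3.4, -26.5]
grip_width: 0.0232
grasp_force: 40.1
```

The stop is firm at 26 N. I'll ease off slightly and hand in.

servo_tool([
  {"xyz":[0,0,0.1],"twist":[0,0,0],"jaw":1},
  {"xyz":[0,0,0.1],"twist":[0,0,0],"jaw":1},
  {"xyz":[0,0,0.1],"twist":[0,0,0],"jaw":1},
  {"xyz":[0,0,0.1],"twist":[0,0,0],"jaw":1},
])

```text
time_s: 18.88
tool_pos: [0.6559, -0.1936, 0.4562]
tool_rot: [-179.9, 0.0, 100.8]
force: [2.4, -4.1, -25.9]
grip_width: 0.0228
grasp_force: 40.0
```

```bash
python3 -c "
from h import *
o=env.get_obs();print(o['tool_pos'],o['force'],o['grasp_force']); print(env.sign_off())"
```

```text
[ 0.65593204 -0.19358515  0.45624298] [  2.35364237  -4.13970398 -25.9068907 ] 40.035389475524426
the job is handed in; nothing more can be done
None
```

I stood both tins upright in the tote, drew the handle up about 120 mm to its second stop, and handed the job in at 18.9 s with the gripper still holding it extended; the sign-off returned no verdict.

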